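# Click the lamp head onto the swing arm

## Robot

A 6-joint arm with a two-finger parallel gripper is mounted at the origin on the work surface. World frame = base frame: x ahead of the robot, y to its left, z up, the work surface at z = 0. Lengths are in m, angles in rad, forces in N, time in s.
With the tool pointing down it reaches from about 0.35 to 0.8 m from the base axis. Payload 7.3 kg.
Tool frame: the origin (TCP) lies between the finger pads; the fingertips stand 25 mm ahead of it and the grasp point (between the pads) lies 6 mm ahead of it (r.tip_extent is the distance from the TCP to the fingertips, in m); z points along the fingers, y is the direction in which the jaws open and shut (so a half turn about z gives the same grasp; the last joint's range is limited). The gripper opens to 85 mm and grips with 20 to 120 N. Pads are 22 mm wide; open, the fingers measure 114 mm over their backs; the gripper's body (76 mm by 85 mm) begins 54 mm behind the grasp point. The pads swing forward as they close: fully open they stand 13 mm farther back than shut.
Start: joints at [1.111, 0.342, 1.524, -0, 1.275, -0.146], TCP at [0.162, 0.499, 0.256] pointing down, gripper open.
Joint ranges: [-2.53, 2.53], [-0.77, 2.02], [0.04, 2.7], [-1, 4.14], [0.28, 2.66], [-3.11, 3.11]. Speed limits (rad/s): [2.57, 2.57, 3.14, 3.14, 3.14, 3.14].

## Interface

Orientations are given as a unit quaternion [x, y, z, w].
In Python, from workcell import r, command_gripper, optics gives the robot as it stands. The module is installed in compiled form; this text tells all that it offers. Calls block until the motion is done:
- r.reach(position, orientation): joint-space move of the TCP to a pose.
- r.move_straight(position, orientation=None, speed=0.15, max_force=None): straight line of the TCP; orientation=None keeps the orientation; speed is the mean speed in m/s. With max_force (N) it stops when the force on the tool has changed by that much, and returns True; else False.
- r.movej(angles): joint-space move.
- command_gripper(opening, force=None): finger opening in m; force is the grip in N (None keeps the last); returns when the fingers have stopped.
- r.hold(seconds).
- r.solve_ik(position, orientation): joint angles nearest the present ones, or None.
- r.read_state(): the state.
- optics.get_image(name): name is "side" or "top" or "wrist"; returns (picture, depth): 420x560x3 uint8, red, green, blue; 420x560 float32, m along the optical axis (not along the pixel's ray), 0 where there is no reading.
- optics.camera_model(name): a dict with "K" (3x3 intrinsics, pixels), "k1" (the pictures are not rectified: a ray, as slopes to the right and down, at radius r is drawn at 1 + k1 r^2 times it, then the intrinsics apply), "R" (3x3) and "t" (3): a world point X has camera coordinates R X + t; the wrist camera has in their place "tool_from_camera" (4x4, takes a point from camera to tool coordinates, whose origin is the TCP and whose axes are the flange's). Camera axes: x right, y down, z forward; pixel columns grow to the right and rows downward; lengths in m; the calibration is good to about 2 mm. A picture is of the moment at which its call begins: read the wrist's pose just before it. camera_model takes no time and is no camera call.
A pose or a line that the arm cannot do raises r.PlanningError and nothing moves.
- r.finish_job(): hands the job in, once; it reports no verdict.
The state is a dict: "time_s": time; "joint_positions": joint angles; "dq": joint speeds; "tau": joint torques, N m; "eef_pos": TCP position; "eef_rot": TCP orientation; "contact_force": force on the tool from outside, world axes, zero at the start; "torque": the same for the moment, N m; "grip_width": finger opening in m.
Only numpy, scipy, OpenCV 4.12 (cv2) and the standard library are available. Lean on these libraries where they do the work, as an engineer would, in place of code of your own. Each camera call takes 0.05 s, during which the arm holds its last target.

## Task

Pick up the lamp head by the black block on its sleeve, slide the sleeve down over the upright stub of the swing arm until it is fully home on the collar, and turn it gently until the red spring button pops out through the hole in the sleeve. Never force it, let go of it once it has clicked, and leave everything else on the bench where it stands.

Things in the scene. Friction and masses are not known exactly. Their poses are not given: they have to be found in the camera images.
- lamp_grip (a point): centre of the black square grip block (40 x 40 x 40 mm) on top of the lamp, where to hold it; its faces look along x and y. z up along the sleeve; x points to the side of the sleeve that has the button hole; y points along the short side arm to the lamp head
- lamp_mouth (a point): centre of the sleeve's open lower end, 105 mm below lamp_grip; same axes. Sleeve: aluminium, 39 mm outside, 32 mm inside, flaring over its lowest 17 mm to a eight-sided 46 mm mouth (52 mm outside). The button hole in its +x side is 10.8 mm wide, 13 mm high, its centre 40 mm above this point
- lamp: the whole lamp, 0.24 to 0.39 kg, 125 mm tall, starting upright on the bench; origin at lamp_mouth, same axes. The steel lamp head is 64 mm across, centred 85 mm out along +y, from 44 to 76 mm above the mouth
- seat (a point): centre of the top face of the swing arm's fixed collar (58 mm across, 60 mm above the bench), on the axis of the stub, z up. The polished steel stub, 30 mm in diameter, top edge chamfered, rises 75 mm above this point. The sleeve is home when lamp_mouth meets this point
- stand: the fixed swing arm; origin on the bench below seat, same axes. A low arm (top 55 mm up) runs to a column 84 mm tall at x 122, y -118 mm. The red button sits in the stub 40 mm above the seat; where it faces is not measured: the stub is clamped so that it looks 0.2 to 1.4 rad anticlockwise of +x (seen from above). Hole and button must match within about 0.06 rad: search by turning
- pin (a joint): travel of the spring button into the stub, m: 0 fully out (9 mm wide and high, nose rounded towards top and bottom only, 6.3 mm proud), 0.003 to 0.006 while the sleeve's wall covers it. Spring 1 to 3 N; the flared mouth pushes it in as the sleeve comes down (2 to 5 N). In the hole it blocks turning and lifting: the moment rises
- cast: cream stone dental cast, 66 x 64 mm, 42 mm tall, loose, standing beside the stub where the lamp will shine; origin centre of underside; leave it alone
- bowl: red silicone mixing bowl, 116 mm wide, 60 mm tall, loose; origin centre of underside; leave it alone
- plate: bronze flask press plate, 110 x 90 mm, 22 mm tall with its boss, loose; origin centre of underside; leave it alone
- bases: stack of grey plastic model bases, 70 x 62 mm, 55 mm tall, one loose piece; origin centre of underside; leave it alone
- knife: plaster spatula about 170 mm long lying on the bench, loose; origin under its middle; leave it alone
- jar: closed jar, 60 mm wide, 75 mm tall, loose; origin centre of underside; leave it alone
Not all that is in view belongs to the job. What is shaped like the lamp but turquoise is not meant.

How it is judged:
On the way:
1. the sleeve is on the stub and its wall has pushed the button in (value of joint pin above 0.002 m and z of lamp_mouth in the frame of seat between -0.004 and 0.02 m and horizontal distance between lamp_mouth and seat below 0.006 m), for 0.1 s.
At the end, for the whole second after the job is handed in: The sleeve stands home on the collar (mouth within 3 mm above and 6 mm sideways of the seat point, upright within 0.06 rad), the button is out through the hole (pressed in by less than 1.5 mm), the lamp is let go and at rest (z of lamp_mouth in the frame of seat between -0.004 and 0.003 m and horizontal distance between lamp_mouth and seat below 0.006 m and value of joint pin below 0.0015 m and angle between lamp_grip's own z axis and vertical below 0.06 rad and linear speed of lamp below 0.02 m/s); the robot touches nothing.
It fails at once if the lamp is forced against the swing arm with more than 40 N (contact force between lamp and stand above 40 N).
It fails at once if the robot itself strikes the swing arm with more than 10 N (contact force between any of the arm, the fingers and stand above 10 N).
It fails at once if the cast, bowl, press plate, stack of bases, spatula or jar is moved by more than 15 mm (distance of any of cast, bowl, plate, bases, knife, jar from where it was at the start of the episode above 0.015 m).
It also fails if it takes over 58 s, if anything falls off the work surface, if the arm or the gripper's body presses on something with over 40 N, if the wrist force passes 120 N, or if a joint passes its speed limit or range.

## Working session

There is one attempt and no reset: what is moved stays moved. The work goes in short steps, each a Python script; the robot and the scene stay as the last script left them, time stands still between calls to the robot, and variables do not carry over. Pictures are saved under pics/ and viewed, and the job is handed in when it is done.

```bash
mkdir -p pics; cat > h.py <<'E'
import numpy as np, cv2
from workcell import r, command_gripper, optics
def save(n,p): cv2.imwrite(f'pics/{n}.png', cv2.cvtColor(p,cv2.COLOR_RGB2BGR))
E
python3 - <<'E'
from h import *
for n in ['top','side']:
    p,d=optics.get_image(n); save(n+'0',p); np.savez(f'{n}0.npz',p=p,d=d)
    m=optics.camera_model(n); print(n,m)
    np.savez(f'{n}cam.npz',**m)
print(optics.camera_model('wrist')); s=r.read_state(); print(s)
E
```

```text
top {'K': array([[453.50513685,   0.        , 272.33282803],
       [  0.        , 453.50513685, 202.65973364],
       [  0.        ,   0.        ,   1.        ]]), 'k1': -0.05510188178757453, 'R': array([[ 0.0079096 , -0.99964541, -0.02542632],
       [-0.982356  , -0.00301648, -0.18699624],
       [ 0.18685324,  0.02645677, -0.98203152]]), 't': array([0.10920763, 0.60365746, 0.89095063])}
side {'K': array([[459.90635502,   0.        , 277.77823284],
       [  0.        , 459.90635502, 215.44910215],
       [  0.        ,   0.        ,   1.        ]]), 'k1': -0.12390190276296405, 'R': array([[ 0.99647543, -0.08195431,  0.01789456],
       [-0.04275234, -0.67970494, -0.73223865],
       [ 0.07217313,  0.72889278, -0.68081301]]), 't': array([-0.59064561,  0.18728174,  0.98125696])}
{'K': array([[298.76327975,   0.        , 276.84085501],
       [  0.        , 298.76327975, 202.77931758],
       [  0.        ,   0.        ,   1.        ]]), 'k1': -0.0571125589615409, 'tool_from_camera': array([[ 7.58969988e-04, -9.65887509e-01, -2.58960894e-01,
         6.64218927e-02],
       [ 9.9999
[... 221 characters left out ...]
  1.00000000e+00]])}
{'time_s': 0.1, 'joint_positions': array([ 1.11095303e+00,  3.42653252e-01,  1.52493683e+00, -1.58526645e-05,
        1.27539979e+00, -1.46011153e-01]), 'dq': array([ 0.00042131, -0.00074275, -0.00310208, -0.00075207,  0.00216939,
       -0.00039465]), 'tau': array([ 7.81005710e-04, -4.34450197e+01, -2.46492344e+01, -1.92076891e-04,
        4.70069703e-03, -8.07797119e-05]), 'eef_pos': array([0.16191101, 0.49906222, 0.25568997]), 'eef_rot': array([ 1.56270592e-01,  9.87714035e-01, -6.69065121e-04, -2.01170884e-04]), 'contact_force': array([-0.3617645 , -0.09017498, -0.55961435]), 'torque': array([-0.0284477 ,  0.03444486,  0.01506916]), 'grip_width': 0.08528498799515152}
```

View pics/top0.png

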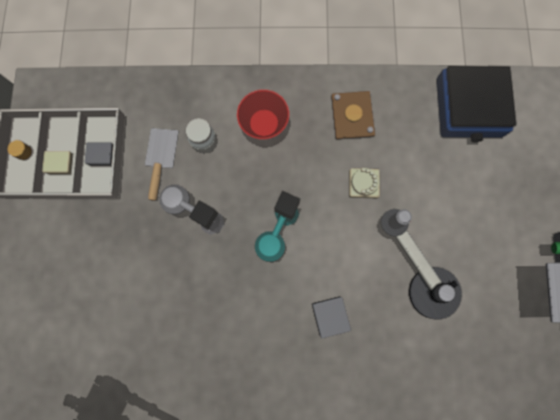

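View pics/side0.png

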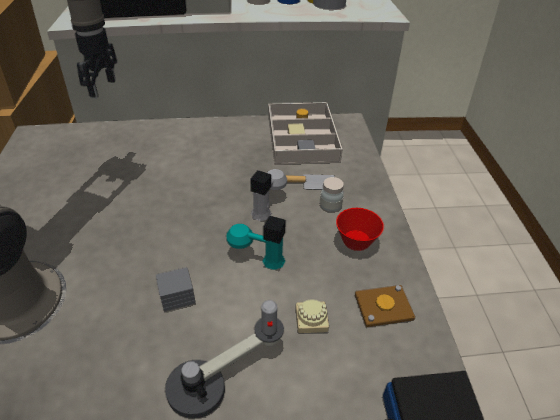

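Lamp-like candidates in the top view are the grey lamp (grip at 204,215, head at 175,200) and the turquoise one (grip at 287,205, head at 270,246), which is the decoy. The column cap (445,293) and the stub (403,217) belong to the stand. I choose the grey lamp and will check it in a close crop while measuring.

```bash
cat >> h.py <<'E'
def undist(m,uv):
    K=np.array(m['K']);k1=float(m['k1'])
    uv=np.atleast_2d(uv).astype(float)
    return cv2.undistortPoints(uv.reshape(-1,1,2),K,np.array([k1,0,0,0,0.])).reshape(-1,2)
def ray(m,uv):
    a=undist(m,uv); R=np.array(m['R']);t=np.array(m['t'])
    return -R.T@t, np.c_[a,np.ones(len(a))]@R
def onplane(m,uv,z):
    c,D=ray(m,uv); return c+D*((z-c[2])/D[:,2])[:,None]
def cloud(m,d):
    v,u=np.mgrid[:d.shape[0],:d.shape[1]]
    uv=np.c_[u.ravel(),v.ravel()]
    a=undist(m,uv); R=np.array(m['R']);t=np.array(m['t'])
    P=np.c_[a,np.ones(len(a))]*d.reshape(-1,1)
    X=(P-t)@R
    X[d.ravel()==0]=np.nan
    return X.reshape(*d.shape,3)
E
python3 - <<'E'
from h import *
L=lambda n:(dict(np.load(n+'cam.npz')),np.load(n+'0.npz'))
mt,T=L('top'); ms,S=L('side')
a=cv2.resize(T['p'][170:250,150:250],None,fx=4,fy=4,interpolation=cv2.INTER_CUBIC)
b=cv2.resize(T['p'][170:250,360:460],None,fx=4,fy=4,interpolation=cv2.INTER_CUBIC)
c=cv2.resize(S['p'][160:235,230:330],None,fx=4,fy=4,interpolation=cv2.INTER_CUBIC)[:300]
e=cv2.resize(S['p'][285:360,225:325],None,fx=4,fy=4,interpolation=cv2.INTER_CUBIC)[:300]
save('crop0',np.vstack([np.hstack([a[:290],b[:290]]),np.hstack([c,e])]))
Xt=cloud(mt,T['d']);Xs=cloud(ms,S['d'])
for n,X in(('t',Xt),('s',Xs)):
    print(n,'table z', np.nanmedian(X[250:300,180:250,2]) if n=='t' else np.nanmedian(X[200:300,100:150,2]))
    for nm,uv in (('grip',(204,215) if n=='t' else (261,178)),('head',(175,198) if n=='t' else (277,174)),('stub',(404,215) if n=='t' else (269,306)),('btn',(270,324))):
        print(nm,X[uv[1],uv[0]])
def fit(X,reg,zr,name):
    x0,x1,y0,y1=reg
    m=(X[...,0]>x0)&(X[...,0]<x1)&(X[...,1]>y0)&(X[...,1]<y1)&(X[...,2]>zr[0])&(X[...,2]<zr[1])
    P=X[m]
    if len(P)<5: print(name,'few',len(P));return
    (c,s,a)=cv2.minAreaRect((P[:,:2]*1000).astype(np.float32))
    print(name,len(P),'rect c',c,'size',s,'ang',a,'mean',P.mean(0),'zmed',np.median(P[:,2]))
g=Xt[215,204]; 
for n,X in(('t',Xt),('s',Xs)):
    fit(X,(g[0]-.05,g[0]+.05,g[1]-.05,g[1]+.05),(.117,.14),n+'grip')
    fit(X,(g[0]-.02,g[0]+.16,g[1]-.02,g[1]+.16),(.068,.084),n+'head')
    s=Xt[215,404]
    fit(X,(s[0]-.05,s[0]+.05,s[1]-.05,s[1]+.05),(.128,.15),n+'stub')
    fit(X,(s[0]-.05,s[0]+.05,s[1]-.05,s[1]+.05),(.056,.066),n+'collar')
    fit(X,(s[0]-.25,s[0]-.05,s[1]-.2,s[1]+.05),(.075,.1),n+'column')
    fit(X,(g[0]-.05,g[0]+.05,g[1]-.05,g[1]+.05),(.02,.08),n+'sleeve')
E
```

```text
t table z -0.00045089322733914854
grip [0.56530332 0.24313711 0.12647755]
head [0.60931674 0.31462754 0.07396258]
stub [ 0.56530352 -0.14077722  0.13492561]
btn [ 0.35162035  0.11701536 -0.00093152]
s table z -0.0008568705073850533
grip [0.56947384 0.24026547 0.12343142]
head [0.6152045  0.31467231 0.07600123]
stub [ 0.56257477 -0.14427246  0.13374297]
btn [ 0.56329344 -0.16226334  0.10289995]
tgrip 427 rect c (570.3628540039062, 248.3568115234375) size (41.836021423339844, 39.98161697387695) ang 60.439666748046875 mean [0.56961471 0.24746886 0.1242133 ] zmed 0.12430311133635104
thead 520 rect c (587.3402709960938, 290.8460388183594) size (129.75857543945312, 49.989662170410156) ang 52.207096099853516 mean [0.60718176 0.31405424 0.07312828] zmed 0.0732013629551822
tstub 190 rect c (563.0453491210938, -140.45521545410156) size (29.515090942382812, 28.304227828979492) ang 36.29344177246094 mean [ 0.56282612 -0.13987893  0.13345151] zmed 0.13357179892981824
tcollar 366 rect c (547.5399169921875, -146.09706115722656) size (89.81552124023438, 51.96906661987305) ang 32.697994232177734 mean
[... 891 characters left out ...]
7.756269454956055, 28.601194381713867) ang 58.85023498535156 mean [ 0.56152177 -0.14488061  0.13266615] zmed 0.1328383525790129
scollar 388 rect c (556.4506225585938, -156.11798095703125) size (79.86779022216797, 57.7325325012207) ang 69.4609146118164 mean [ 0.56055134 -0.15044838  0.05919989] zmed 0.0589065354215758
scolumn 272 rect c (419.2040710449219, -233.38499450683594) size (30.43132209777832, 32.19108963012695) ang 62.46480178833008 mean [ 0.41944265 -0.23447777  0.08223462] zmed 0.0826533722609554
ssleeve 326 rect c (586.3229370117188, 259.0433349609375) size (86.23616027832031, 32.72124099731445) ang 45.01693344116211 mean [0.57236272 0.24003958 0.05117588] zmed 0.05225523371639895
```

View pics/crop0.png

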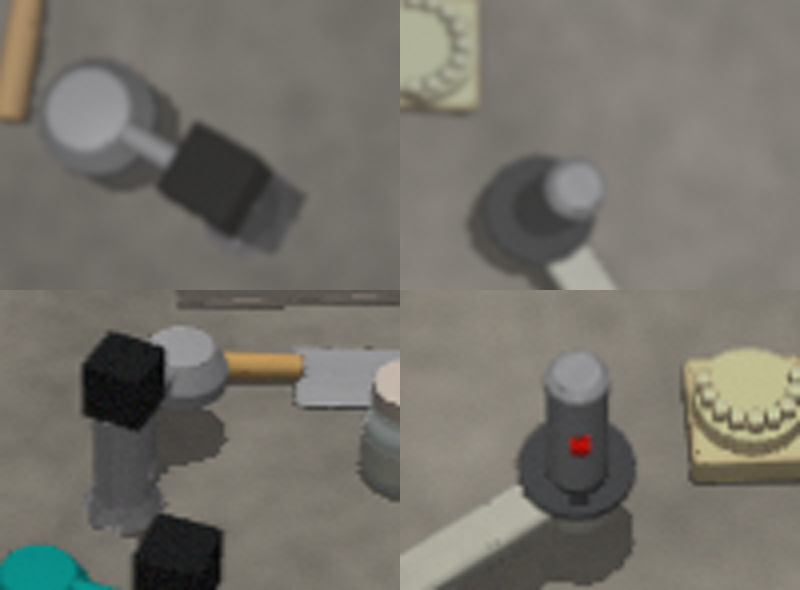

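The crop confirms the grey lamp with the black grip (flared steel sleeve, steel head). The stub is next to the cast, and its red button faces the side camera at about px (270,324). Next I'll refine the button heading and check wrist ranges.

```bash
cat >> h.py <<'E'
from scipy.spatial.transform import Rotation as Ro
def down(yaw): # tool z down, tool y axis (jaw) at world heading yaw
    y=np.array([np.cos(yaw),np.sin(yaw),0]);z=np.array([0,0,-1.]);x=np.cross(y,z)
    return Ro.from_matrix(np.c_[x,y,z]).as_quat()
E
python3 - <<'E'
from h import *
ms=dict(np.load('sidecam.npz'));S=np.load('side0.npz');p=S['p'].astype(int)
red=(p[...,0]>120)&(p[...,1]<70)&(p[...,2]<70)
red[:300]=0;red[345:]=0;red[:,:250]=0;red[:,290:]=0
v,u=np.nonzero(red);print('red',u.mean(),v.mean(),len(u),u.min(),u.max(),v.min(),v.max())
for row in (316,320,324,328,332): print(row,p[row,256:284].sum(1))
c=-ms['R'].T@ms['t'];print('cam',c)
Xs=cloud(ms,S['d'])
print(Xs[red])
ax=np.array([.562,-.142])
# ray-cylinder radius 0.0195 (nose mid) at z=.1
b=onplane(ms,[[u.mean(),v.mean()]],.1);print('btn z.1',b)
from math import *
for row in range(312,330,3):
  for j in range(260,280):
    pass
s=r.read_state()
ly=radians(60.6); lx=ly-pi/2
bt=radians(-86); 
for k in range(4):
    jy=ly+k*pi/2
    q=r.solve_ik([.569,.247,.113],down(jy))
    d=(bt-lx)
    q2=[r.solve_ik([.562,-.142,.25],down(jy+d+e)) for e in (-.6,0,.6)]
    print(k,q,[None if a is None else np.round(a,2) for a in q2])
E
```

```text
red 269.44444444444446 323.05555555555554 18 267 272 321 325
316 [400 402 393 395 399 299 198 203 210 208 222 229 225 217 216 215 212 196
 190 184 180 334 371 369 371 362 366 364]
320 [388 353 271 229 218 205 207 204 209 219 224 224 222 220 218 214 205 202
 194 186 171 203 209 239 293 360 376 371]
324 [213 210 210 213 214 202 196 200 211 219 215 209 192 194 185 199 212 202
 185 185 177 206 215 216 207 207 227 352]
328 [215 215 216 213 209 195 203 196 206 216 217 219 215 215 217 209 204 201
 190 174 162 194 203 216 215 211 206 197]
332 [220 213 215 210 214 217 182 195 204 212 220 215 213 217 210 211 202 192
 176 136 190 204 212 208 212 210 205 249]
cam [ 0.52575018 -0.63634074  0.81575678]
[[ 0.56555046 -0.15627743  0.1034947 ]
 [ 0.5581285  -0.15738947  0.10265783]
 [ 0.55991414 -0.15810476  0.10353647]
 [ 0.56165589 -0.15934449  0.10519638]
 [ 0.56357375 -0.15825151  0.10338088]
 [ 0.56548268 -0.15738069  0.10189512]
 [ 0.55796385 -0.1598748   0.10312622]
 [ 0.55976373 -0.16032811  0.10361728]
 [ 0.56155463 -0.16086871  0.10423877]
 [ 0.56341456 -0.16049843  0.10349672]
 [ 0.5652729
[... 668 characters left out ...]
16
  1.06496265e+00 -2.34239713e+00] [array([-0.38,  0.45,  1.38, -0.  ,  1.32, -1.42]), array([-0.38,  0.45,  1.38, -0.  ,  1.32, -2.02]), array([-0.38,  0.45,  1.38, -0.  ,  1.32, -2.62])]
2 [ 2.86068727e-01  6.49250721e-01  1.42737928e+00 -4.44089210e-16
  1.06496265e+00  2.36999185e+00] [array([-0.38,  0.45,  1.38, -0.  ,  1.32, -2.99]), array([-0.38,  0.45,  1.38, -0.  ,  1.32,  2.69]), array([-0.38,  0.45,  1.38, -0.  ,  1.32,  2.09])]
3 [ 2.86068727e-01  6.49250721e-01  1.42737928e+00 -4.44089210e-16
  1.06496265e+00  7.99195527e-01] [array([-0.38,  0.45,  1.38, -0.  ,  1.32,  1.72]), array([-0.38,  0.45,  1.38, -0.  ,  1.32,  1.12]), array([-0.38,  0.45,  1.38, -0.  ,  1.32,  0.52])]
```

```bash
python3 - <<'E'
from h import *
q=down(np.radians(60.6))
command_gripper(0.066,60)
r.reach([.569,.247,.25],q)
r.move_straight([.569,.247,.16],q,speed=.12)
p,d=optics.get_image('wrist');save('w1',p)
print(r.move_straight([.569,.247,.113],q,speed=.06,max_force=6))
s=r.read_state();print(s['time_s'],s['eef_pos'],s['contact_force'])
command_gripper(0.03,70)
s=r.read_state();print(s['time_s'],s['grip_width'],s['contact_force'],s['torque'])
p,d=optics.get_image('wrist');save('w2',p)
p,d=optics.get_image('side');save('s2',p[140:260,200:360].repeat(4,0).repeat(4,1))
E
```

```text
False
4.0667 [0.56926674 0.24707495 0.11333376] [-0.67615108  0.44617757  1.43669246]
4.4167 0.03968990890875328 [-0.05185531  0.39786089  3.30806308] [ 0.02003373  0.15320509 -0.02090543]
```

View pics/w1.png

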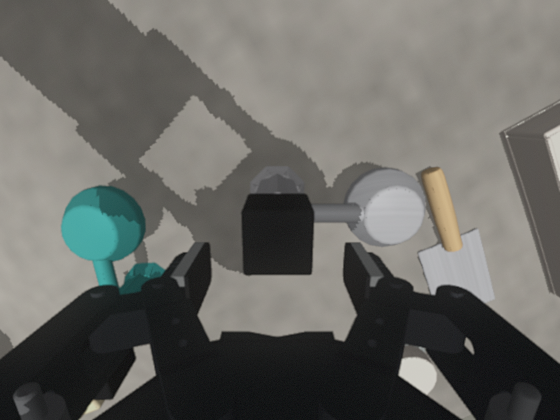

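View pics/s2.png

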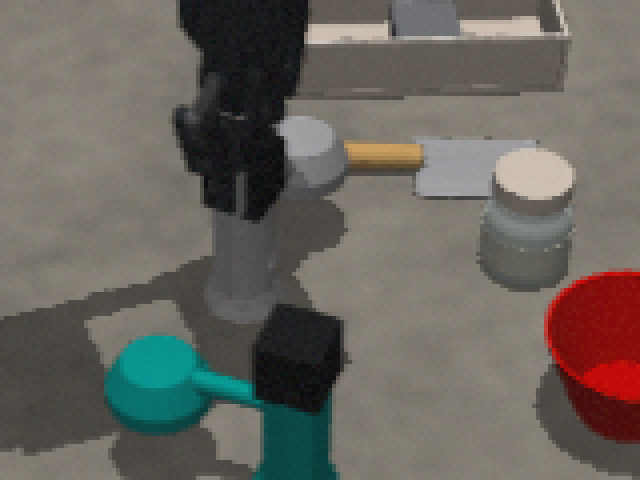

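The lamp is gripped squarely: width is 39.7 mm and the block sits at about px (278,235), centred in the wrist picture. Next: lift, and carry it over the stub with the hole heading about 25° anticlockwise of the estimated button.

```bash
python3 - <<'E'
from h import *
q=down(np.radians(60.6))
r.move_straight([.569,.247,.30],q,speed=.12)
s=r.read_state();print(s['time_s'],s['contact_force'],s['torque'],s['grip_width'])
q2=down(np.radians(25))
r.reach([.562,-.142,.285],q2)
r.hold(.3)
s=r.read_state();print(s['time_s'],s['eef_pos'],s['contact_force'],s['torque'],s['grip_width'])
for n in ['top','side']:
    p,d=optics.get_image(n); np.savez(n+'3.npz',p=p,d=d)
    save(n+'3',p)
E
python3 - <<'E'
import cv2,numpy as np
a=cv2.imread('pics/top3.png')[130:290,330:480];b=cv2.imread('pics/side3.png')[200:360,190:340]
cv2.imwrite('pics/c3.png',cv2.resize(np.hstack([a,b]),None,fx=2.6,fy=2.6,interpolation=cv2.INTER_CUBIC))
E
```

```text
6.225 [ 0.46624203 -0.51906047 -3.65219738] [-0.02373086 -0.00108692 -0.02978554] 0.03914449343237231
7.975 [ 0.56222489 -0.14126476  0.28500506] [-0.99890185 -0.780987   -2.91565272] [ 0.01360506 -0.01022033  0.00690217] 0.03907190014957791
```

View pics/c3.png

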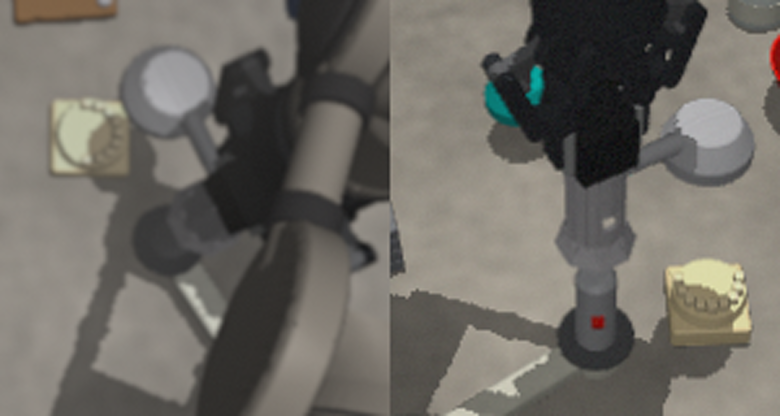

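The side view shows the sleeve upright above the stub, with its hole at crop (609,222) and the button at (597,322). I'll fit circles to the sleeve and the stub in the side depth image to get the relative offset.

```bash
python3 - <<'E'
from h import *
from scipy.optimize import least_squares
m=dict(np.load('sidecam.npz'))
def fit(d,z0,z1,R,c):
    X=cloud(m,d); k=(np.hypot(X[...,0]-c[0],X[...,1]-c[1])<R+.008)&(X[...,2]>z0)&(X[...,2]<z1)
    P=X[k][:,:2]
    f=least_squares(lambda a:np.hypot(*(P-a).T)-R,c,loss='soft_l1',f_scale=.001)
    return len(P),f.x
d3=np.load('side3.npz')['d'];d0=np.load('side0.npz')['d']
print('stub0',fit(d0,.07,.093,.015,[.562,-.143]),fit(d0,.108,.13,.015,[.562,-.143]))
print('stub3',fit(d3,.07,.093,.015,[.562,-.143]),fit(d3,.108,.13,.015,[.562,-.143]))
for a,b in((.195,.21),(.21,.225),(.225,.24),(.24,.252)):print('sleeve',fit(d3,a,b,.0195,[.562,-.143]))
E
```

```text
stub0 (104, array([ 0.56184402, -0.14136893])) (119, array([ 0.56165757, -0.14111921]))
stub3 (102, array([ 0.56180948, -0.14135654])) (112, array([ 0.56192399, -0.14107137]))
sleeve (129, array([ 0.56126399, -0.14123955]))
sleeve (123, array([ 0.56123861, -0.14128381]))
sleeve (146, array([ 0.56148334, -0.14120896]))
sleeve (97, array([ 0.5613471 , -0.14122033]))
```

Offset is only about 0.5 mm. Descending in stages with a force guard.

```bash
cat > d.py <<'E'
from h import *
import sys
q2=down(np.radians(25))
def st(t=''):
    s=r.read_state();print(t,round(s['time_s'],2),np.round(s['eef_pos'],4),np.round(s['contact_force'],2),np.round(s['torque'],3),round(s['grip_width'],4),flush=True);return s
E
python3 - <<'E'
from d import *
st()
for z in (.245,.225,.21,.198,.19,.186):
    h=r.move_straight([.5624,-.142,z],q2,speed=.04,max_force=10); st(h)
    if h: break
p,d=optics.get_image('side');np.savez('side4.npz',p=p,d=d);save('s4',cv2.resize(p[200:360,190:340],None,fx=3.5,fy=3.5,interpolation=cv2.INTER_CUBIC))
E
```

```text
8.07 [ 0.5621 -0.1416  0.285 ] [ 0.53 -1.21 -3.72] [-0.002  0.03   0.018] 0.0395
False 9.22 [ 0.5626 -0.1421  0.2454] [-0.12 -0.46 -3.96] [-0.051  0.021  0.016] 0.0393
False 9.88 [ 0.5624 -0.142   0.2249] [-0.45  0.18 -3.94] [-0.002  0.004 -0.022] 0.0392
False 10.4 [ 0.5623 -0.1422  0.2098] [-0.32 -1.93 -4.04] [-0.329  0.094  0.017] 0.0391
False 10.85 [ 0.5622 -0.1422  0.1975] [-0.18 -3.65 -4.67] [-0.707 -0.031 -0.033] 0.0394
False 11.2 [ 0.5622 -0.142   0.1895] [ 0.4  -2.79 -4.16] [-0.721 -0.011 -0.04 ] 0.0393
False 11.45 [ 0.5623 -0.1419  0.1856] [-0.39 -2.95 -4.35] [-0.731 -0.038 -0.003] 0.0392
```

View pics/s4.png

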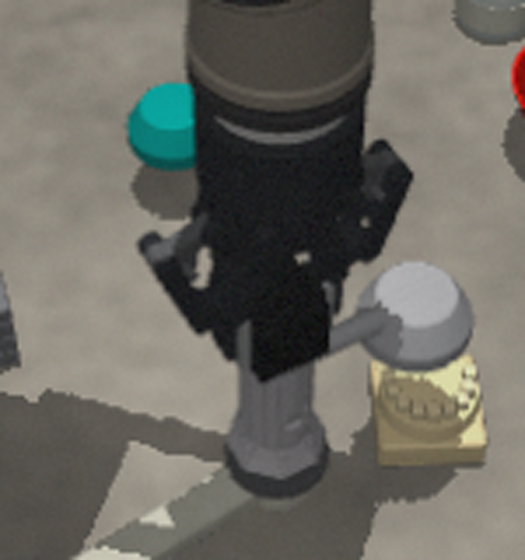

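The sleeve is sliding on freely. The 3 N sideways matches the button being pushed in. Next, lower to the collar and read the contact.

```bash
python3 - <<'E'
from d import *
for z in (.179,.171):
    h=r.move_straight([.5624,-.142,z],q2,speed=.015,max_force=5); s=st(h)
    if h: break
r.hold(.2); s=st('held')
E
```

```text
False 12.12 [ 0.5622 -0.1419  0.1787] [-1.14 -2.56 -4.35] [-0.676  0.082  0.067] 0.0388
True 12.54 [ 0.5627 -0.1423  0.1736] [ 0.31 -0.62  3.71] [-0.09  -0.018  0.035] 0.0394
held 12.74 [ 0.5627 -0.1424  0.1736] [ 0.7  -0.7   5.63] [ 0.09  -0.022  0.006] 0.0393
```

Home on the collar at TCP z 0.1736, with about 9 N contact. Now turn clockwise gently, watching the moment about z.

```bash
python3 - <<'E'
from d import *
a=25.; 
while a>5:
    a-=1.5
    h=r.move_straight([.5624,-.142,.1736],down(np.radians(a)),speed=.02,max_force=8)
    s=st(f'{a} {h}')
    if abs(s['torque'][2])>.2 : break
E
```

```text
23.5 False 12.99 [ 0.5626 -0.1421  0.1737] [ 0.09 -2.12  1.37] [-0.465 -0.065 -0.084] 0.0392
22.0 False 13.24 [ 0.5625 -0.1422  0.1737] [ 0.49 -2.54  0.63] [-0.714 -0.007 -0.035] 0.0394
20.5 False 13.49 [ 0.5624 -0.1423  0.1737] [-0.29 -4.14  0.83] [-0.887  0.088 -0.058] 0.0388
19.0 False 13.74 [ 0.5623 -0.1422  0.1737] [-1.25 -3.9   2.16] [-0.988  0.205 -0.068] 0.0392
17.5 False 13.99 [ 0.5623 -0.1421  0.1737] [-0.22 -5.44  2.41] [-1.07   0.379 -0.049] 0.0392
16.0 False 14.24 [ 0.5623 -0.142   0.1736] [-1.83 -4.47  3.83] [-0.997  0.389 -0.052] 0.0393
14.5 False 14.49 [ 0.5624 -0.142   0.1737] [-1.3  -4.78  3.43] [-0.953  0.443  0.052] 0.0393
13.0 False 14.74 [ 0.5624 -0.142   0.1737] [-1.47 -4.13  2.13] [-0.925  0.499 -0.039] 0.0395
11.5 False 14.99 [ 0.5624 -0.142   0.1736] [-2.13 -3.91  2.96] [-0.842  0.418 -0.137] 0.0391
10.0 False 15.24 [ 0.5623 -0.1419  0.1736] [-2.3  -3.62  3.83] [-0.809  0.557 -0.054] 0.0391
8.5 False 15.49 [ 0.5624 -0.142   0.1736] [-2.28 -3.74  3.33] [-0.82   0.533 -0.028] 0.0393
7.0 False 15.74 [ 0.5626 -0.142   0.1737] [-1.86 -3.26  4.03] [-0.8    0.353 -0.019] 0.0392
5.5 False 15.99 [ 0.5623 -0.1418  0.1736] [-3.15 -1.61  4.32] [-0.61   0.431 -0.166] 0.0393
4.0 False 16.24 [ 0.5624 -0.1418  0.1736] [-1.74 -1.63  4.63] [-0.362  0.509 -0.065] 0.0395
```

```bash
python3 - <<'E'
from d import *
a=4.; n=0
while a>-9:
    a-=1.
    h=r.move_straight([.5624,-.142,.1736],down(np.radians(a)),speed=.02,max_force=8)
    s=st(f'{a} {h}')
    if abs(s['torque'][2])>.2 : break
p,d=optics.get_image('side');np.savez('side5.npz',p=p,d=d);save('s5',cv2.resize(p[200:360,190:340],None,fx=3.5,fy=3.5,interpolation=cv2.INTER_CUBIC))
E
```

```text
3.0 False 16.49 [ 0.5625 -0.1418  0.1736] [-1.54 -1.43  4.87] [-0.235  0.454  0.064] 0.039
2.0 False 16.74 [ 0.5625 -0.1418  0.1736] [ 0.05 -0.53  4.51] [-0.2    0.262  0.042] 0.0392
1.0 False 16.99 [ 0.5625 -0.1419  0.1736] [-1.15  0.02  5.55] [-0.16   0.195  0.004] 0.0395
0.0 False 17.24 [ 0.5625 -0.142   0.1736] [ 0.15 -1.18  3.99] [-0.182  0.056 -0.034] 0.039
-1.0 False 17.49 [ 0.5625 -0.142   0.1736] [-0.04 -1.71  5.01] [-0.215  0.043  0.027] 0.039
-2.0 False 17.74 [ 0.5624 -0.1421  0.1737] [ 0.05 -0.53  4.77] [-0.3    0.087  0.031] 0.0393
-3.0 False 17.99 [ 0.5625 -0.142   0.1736] [ 1.   -1.45  4.41] [-0.256 -0.028  0.011] 0.039
-4.0 False 18.24 [ 0.5627 -0.142   0.1737] [ 2.   -1.    3.93] [-0.189 -0.328  0.104] 0.0393
-5.0 False 18.49 [ 0.5628 -0.142   0.1737] [ 4.57 -0.28  2.84] [-0.19  -0.722  0.09 ] 0.0389
-6.0 False 18.74 [ 0.563  -0.142   0.1737] [ 5.95 -1.02  2.76] [-0.138 -0.972  0.178] 0.039
-7.0 False 18.99 [ 0.5631 -0.142   0.1737] [5.32 0.31 0.96] [-0.211 -0.96   0.239] 0.0391
```

View pics/s5.png

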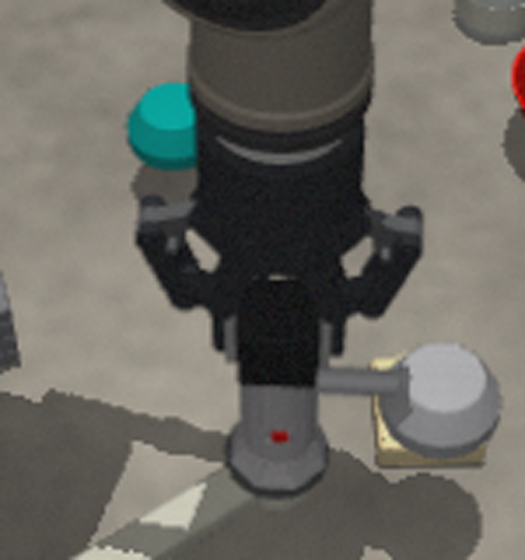

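The red button shows through the hole at crop (279,437), and the moment rises as expected when the button blocks. Back off to relieve it, press lightly home, then let go.

```bash
python3 - <<'E'
from d import *
q=down(np.radians(-1.5))
r.move_straight([.5624,-.142,.1736],q,speed=.02,max_force=8); r.hold(.2); st('back')
# verify block: quick check other way
command_gripper(0.062); r.hold(.3); st('open')
print(r.move_straight([.5624,-.142,.26],q,speed=.08,max_force=6)); st('up')
r.move_straight([.5,-.142,.33],q,speed=.15)
r.reach([.45,.1,.33],q)
r.hold(.3); st('away')
for n in ['top','side']:
    p,d=optics.get_image(n); np.savez(n+'6.npz',p=p,d=d); save(n+'6',p)
    o=np.load(n+'0.npz')['p'];
save('s6',cv2.resize(p[250:360,190:340],None,fx=4,fy=4,interpolation=cv2.INTER_CUBIC))
E
```

```text
back 19.49 [ 0.5623 -0.1418  0.1736] [0.57 0.14 4.64] [ 0.219 -0.271  0.116] 0.039
open 20.14 [ 0.5623 -0.142   0.1736] [ 0.01 -0.01  0.65] [0.005 0.042 0.051] 0.0622
False
up 21.38 [ 0.5622 -0.1419  0.2593] [ 0.16 -0.19  0.59] [-0.014 -0.041  0.01 ] 0.0617
away 23.43 [0.4503 0.0992 0.3298] [-1.1   0.02 -0.78] [0.005 0.064 0.019] 0.062
```

View pics/s6.png

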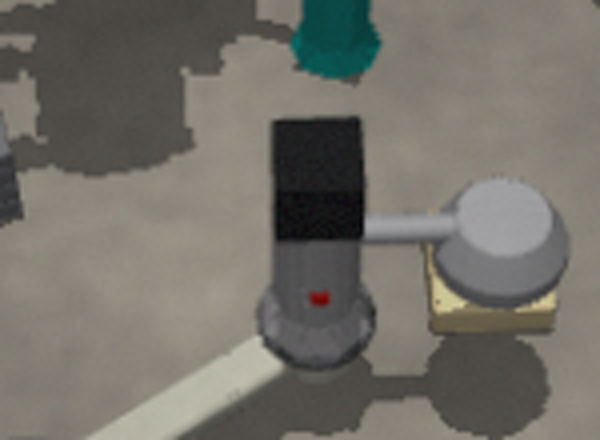

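View pics/top6.png

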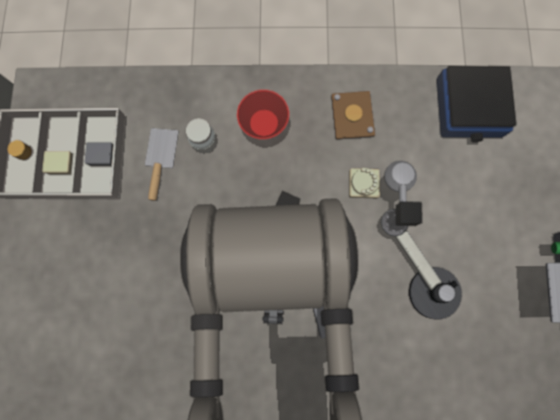

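The lamp stands on the stub with the button red in the hole (crop 319,298), and the rest of the bench is in place. One numeric check of height, tilt and button before handing in.

```bash
python3 - <<'E'
from h import *
from scipy.optimize import least_squares
m=dict(np.load('sidecam.npz'));S=np.load('side6.npz');d=S['d'];X=cloud(m,d)
mt=dict(np.load('topcam.npz'));Xt=cloud(mt,np.load('top6.npz')['d'])
for n,Y in(('side',X),('top',Xt)):
    k=(np.hypot(Y[...,0]-.562,Y[...,1]+.142)<.018)&(Y[...,2]>.17);print(n,'grip top z',np.median(Y[k][:,2]) if n=='top' else np.percentile(Y[k][:,2],80))
for a,b in((.085,.097),(.105,.12),(.12,.135)):
    k=(np.hypot(X[...,0]-.562,X[...,1]+.142)<.026)&(X[...,2]>a)&(X[...,2]<b);P=X[k][:,:2]
    print(least_squares(lambda c:np.hypot(*(P-c).T)-.0195,[.562,-.142],loss='soft_l1',f_scale=.001).x)
p=S['p'].astype(int);red=(p[...,0]>100)&(p[...,1]<70)&(p[...,2]<70);red[:300]=0;red[345:]=0;red[:,:250]=0;red[:,290:]=0
v,u=np.nonzero(red);P=X[red];print('red',u.mean(),v.mean(),len(u),'radius max',np.sort(np.hypot(P[:,0]-.5619,P[:,1]+.1413))[-6:],'z',P[:,2].mean())
E
```

```text
side grip top z 0.18428823277772485
top grip top z 0.18442295650022036
[ 0.56162629 -0.1411037 ]
[ 0.56171807 -0.14088437]
[ 0.56241302 -0.14101728]
red 269.8333333333333 323.9166666666667 12 radius max [0.01994994 0.02032405 0.02099945 0.02106174 0.02125956 0.02275089] z 0.10153642480403903
```

```bash
python3 - <<'E'
from d import *
st(); r.finish_job()
E
```

```text
23.52 [0.4502 0.0995 0.3299] [-0.19  0.68  0.62] [ 0.037 -0.008  0.01 ] 0.0618
the job is handed in; nothing more can be done
```

I put the grey lamp on the stub, turned it until the red button popped out through the hole, let go and moved the arm clear. I handed the job in at 23.5 s. It reports no verdict, so the result rests on my own checks.

**How it went:** I picked the lamp up by its black block and lowered the sleeve until it met the collar with about 9 N. Turning it roughly 30° clockwise brought the button into the hole. The moment then rose to about 0.24 N m, so I backed off 5.5° before releasing.

**Last checks:**
- **Height:** the top of the grip block read 184.4 mm against 185 mm expected, which means the sleeve is home. The 0.6 mm difference is within the camera's accuracy.
- **Position:** the sleeve's axis is within about 1 mm of the stub's, and it looks upright.
- **Button:** it is visible in the hole, with its nose about 21 mm from the axis against 21.3 mm when fully out.
- **Robot and bench:** the tool force was near zero. The bowl, press plate, jar, spatula and cast look unmoved in the top view. In that picture the arm hid the area where the stack of bases stands, so I did not recheck it; the arm never went low near it.

None of these checks failed or disagreed.

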